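# Build and press a small burger on the portion plate

## Task

Build a burger in the middle of the white plate on the scale: first the flat bun heel, then the patty, then the domed bun crown with its dome up, each laid flat and centred on the one below and let go before the next. Then, with the gripper let go of the bun, press the crown straight down with about 10 N (a kilogram's weight) for half a second and let go; never load the burger with 25 N or more. Leave the sauce bottle, the cup and the foil pan alone.

Things in the scene. Friction and masses are not known exactly. Their poses are not given: they have to be found in the camera images.
- heel: Bottom half of a bun: plain flat disc, 64 mm across, 16 mm thick, tan with a pale upper face. Origin at the centre of its underside, z axis up through its thickness. It starts in one of the rack's three bays, lying flat on the 35 degree slope.
- patty: Patty: flat dark brown disc, 64 mm across, 14 mm thick. Origin at the centre of its underside, z through its thickness. Starts in another bay of the rack, lying on the slope.
- crown: Top half of a bun, tan, 64 mm across and 26 mm high: straight side for the lowest 12 mm, then a dome with a flat of 24 mm diameter at the top. Origin at the centre of its flat underside, z up through the dome. Starts in the third bay, dome outwards, lying on the slope.
- rack: Fixed metal rack, 330 mm wide (y), 85 deep. Its tray slopes 35 degrees, facing rack +x (away from the robot), rising towards rack -x. Bays at y = -110, 0, +110 mm; in each a disc lies on the slope, centre of its underside 50 mm above the table at rack x = 0, against two pins 9 mm high at its downhill rim; its sides are free. Origin on the table under the middle bay; yaw within 17 degrees.
- plate_middle (a point): Middle of the upper face of the round white plate (170 mm across, rim 3 mm proud at its very edge) on a fixed steel portion scale, about 46 mm above the table; z up. The plate is stiffly sprung and sinks a little under load. Rack and scale may stand either way round (left or right of the robot).
- sauce: Bystander: red upright sauce bottle, 56 mm across, 150 mm tall, origin at its foot.
- cup: Bystander: white cup, 80 mm across, 95 mm tall, origin at its foot.
- pan: Bystander: foil pan of diced vegetables, 120 x 180 x 45 mm, origin at the centre of its underside.
Mind the look-alikes: they are no part of the job. What is shaped like the crown but purple is not meant.

How it is judged:
By the outcome, as a careful person would: the job done as asked, in the order asked, and still so for the second after the job is handed in, with the robot touching nothing.
It also fails if it takes over 72 s, if anything falls off the work surface, if the arm or the gripper's body presses on something with over 40 N, if the wrist force passes 120 N, or if a joint passes its speed limit or range.

## Robot

A 6-joint arm with a two-finger parallel gripper is mounted at the origin on the work surface. World frame = base frame: x ahead of the robot, y to its left, z up, the work surface at z = 0. Lengths are in mm, angles in rad, forces in N, time in s.
With the tool pointing down it reaches from about 350 to 875 mm from the base axis. Payload 4.2 kg.
Tool frame: the origin (TCP) lies at the very end of the fingers, on their centre line; the grasp point (between the pads) lies 19 mm behind it; z points along the fingers, y is the direction in which the jaws open and shut (so a half turn about z gives the same grasp; the last joint's range is limited). The gripper opens to 85 mm and grips with 20 to 120 N. Pads are 22 mm wide; open, the fingers measure 114 mm over their backs; the gripper's body (76 mm by 85 mm) begins 54 mm behind the grasp point. The pads swing forward as they close: fully open they stand 13 mm farther back than shut.
Start: joints at [-0.954, 0.385, 0.008, 0, -1.194, -0.259], TCP at [218.898, -585.391, 231.312] pointing down, gripper open.
Joint ranges: [-3.14, 3.14], [-1.21, 2.06], [-1.07, 1.41], [-3.16, 2.05], [-2.99, -0.16], [-3.1, 3.1]. Speed limits (rad/s): [2.79, 2.79, 3.14, 3.14, 3.14, 3.14].

## Interface

Orientations are given as a unit quaternion [x, y, z, w].
In Python, from bench import arm, optics, job gives the robot as it stands.
- The arm moves only by the tool send_rows, never from a script. Its argument "steps" is a list that holds one entry, the list of rows, each a list of 5 numbers: the shift along the tool's x, y, z in cm, then the turn about the tool's z in rad, then the opening, from 0 (shut) to 1 (fully open). A call has 1 to 10 rows; each row shifts and turns the pose as measured when the row begins, along the tool's axes as they then stand; what a row does not reach is not made up. A row lasts 1/12 s, in which the tool goes at most 41.7 mm and 7.16 degrees, less where a joint would pass 70% of its speed; a pose out of reach is approached as far as the arm can. A call with a gripper value outside its range is refused whole. The fingers move at their own pace and stop on an object; the grip force is fixed at half the most. Time passes only in rows, so rows that do not move let the fingers close. It gives the time, the measured TCP pose, the force and the opening at its end, in the units of the state.
- arm.read_state(): the state, without advancing time (a new reading comes with each control period).
- optics.get_image(name): name is "scene" or "top"; returns (picture, depth): 480x640x3 uint8, blue, green, red; 480x640 float32, mm along the optical axis (not along the pixel's ray), 0 where there is no reading.
- optics.get_calibration(name): a dict with "K" (3x3 intrinsics, pixels), "k1" (the pictures are not rectified: a ray, as slopes to the right and down, at radius r is drawn at 1 + k1 r^2 times it, then the intrinsics apply), "rvec" (rotation vector, rad) and "tvec" (3), from world to camera coordinates, as OpenCV has them. Camera axes: x right, y down, z forward; pixel columns grow to the right and rows downward; lengths in mm; the calibration is good to about 2 mm. A picture is of the moment at which its call begins. get_calibration takes no time and is no camera call.
- job.job_done(): hands the job in, once; it reports no verdict.
The state is a dict: "clock": time; "joints": joint angles; "joint_vel": joint speeds; "joint_efforts": joint torques, N m; "position": TCP position; "ee_rot": TCP orientation; "contact_force": force on the tool from outside, world axes, zero at the start; "wrist_torque": the same for the moment, N m; "gripper_width": finger opening in mm.
Only numpy, scipy, OpenCV 4.12 (cv2) and the standard library are available. Lean on these libraries where they do the work, as an engineer would, in place of code of your own. Each camera call takes 0.05 s, during which the arm holds its last target. There are 200 camera calls.

## Working session

There is one attempt and no reset: what is moved stays moved. The work goes in short steps, Python scripts to look and compute and a tool call to move; the robot and the scene stay as the last step left them, time stands still between calls to the robot, and variables do not carry over. Pictures are saved under pics/ and viewed, about 8 in all and at most 12, crops included, and the job is handed in when it is done.

Besides the shell and the picture viewer there is one more tool, called after "Request:" by a JSON object that holds its "fn" and its "kwargs". send_rows: Moves the arm, as the interface text tells. Its arguments: {"type":"object","properties":{"steps":{"type":"array","items":{"type":"array","items":{"type":"array","items":{"type":"number"}}}}},"required":["steps"]}

```bash
mkdir -p pics; ls
cat > h.py <<'E'
import numpy as np, cv2
from bench import arm, optics, job
from scipy.spatial.transform import Rotation as R
def cal(n):
    c=optics.get_calibration(n); return np.array(c['K'],float),float(c['k1']),cv2.Rodrigues(np.array(c['rvec'],float))[0],np.array(c['tvec'],float).ravel()
def cloud(n,depth):
    K,k1,Rm,t=cal(n)
    v,u=np.mgrid[0:480,0:640].astype(np.float64)
    p=cv2.undistortPoints(np.stack([u.ravel(),v.ravel()],1)[:,None],K,np.array([k1,0,0,0]))[:,0]
    z=depth.ravel(); P=np.c_[p*z[:,None],z]
    return ((P-t)@Rm).reshape(480,640,3)
def proj(n,P):
    K,k1,Rm,t=cal(n)
    return cv2.projectPoints(np.array(P,float).reshape(-1,1,3),cv2.Rodrigues(Rm)[0],t,K,np.array([k1,0,0,0.]))[0][:,0]
def grab(n,f):
    im,d=optics.get_image(n); cv2.imwrite('pics/'+f+'.png',im); np.savez('pics/'+f,im=im,d=d); return im,d
E
python3 - <<'E'
from h import *
for n in('scene','top'):
    im,d=grab(n,n+'0'); K,k1,Rm,t=cal(n); print(n,K[0],k1,'cam',-Rm.T@t,'axis',Rm[2])
s=arm.read_state(); print({k:np.round(v,3) for k,v in s.items()})
E
```

```text
pics
scene [464.8812326    0.         322.48114807] -0.025103257530655676 cam [1197.27663931 -412.3497525   634.02766532] axis [-0.65785092  0.4478964  -0.60549235]
top [472.52482925   0.         324.34189619] -0.05398789374092584 cam [ 519.40353602   32.66012448 1262.7339425 ] axis [ 0.03387975 -0.01542714 -0.99930684]
{'clock': np.float64(0.1), 'joints': array([-0.954,  0.385,  0.007, -0.   , -1.194, -0.259]), 'joint_vel': array([ 0.001, -0.003,  0.001,  0.   ,  0.001, -0.001]), 'joint_efforts': array([-1.0000e-03, -3.9332e+01,  1.8893e+01,  4.1980e+00, -3.0000e-03,
       -0.0000e+00]), 'position': array([ 218.725, -584.907,  230.351]), 'ee_rot': array([-0.178,  0.984,  0.001, -0.   ]), 'contact_force': array([-0.49 , -0.286, -0.207]), 'wrist_torque': array([ 0.051, -0.046, -0.008]), 'gripper_width': np.float64(85.709)}
```

View pics/scene0.png

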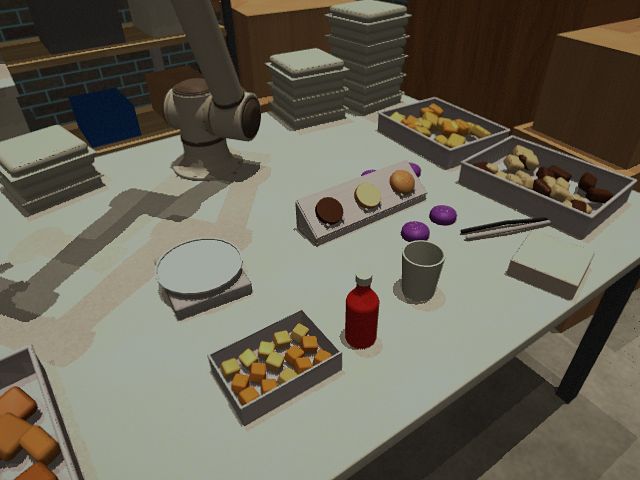

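View pics/top0.png

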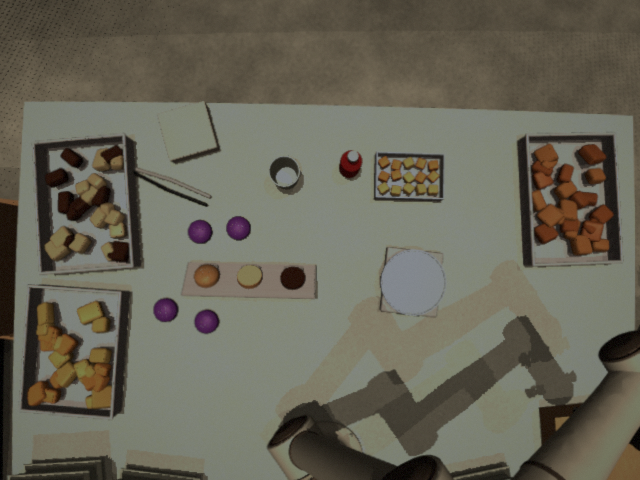

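The scene shows the rack with the patty (330,210), heel (368,195) and crown (402,181), and the plate at (200,265). In the top view the patty is at (293,278), the heel at (250,276), the crown at (206,275) and the plate at (413,282).

Possible mix-ups:
- **Crown:** the purple domes in the top view at (200,231), (238,228), (165,309) and (206,321) could be taken for it. The tan one at (206,275) is the right one.
- **Heel and patty:** neither has a close double on the table.

Next I'll measure and check with a crop.

Run:
```python
from h import *
t=np.load('pics/top0.npz'); s=np.load('pics/scene0.npz')
a=cv2.resize(t['im'][235:345,150:330],None,fx=4,fy=4,interpolation=cv2.INTER_CUBIC)[:, :720]
cv2.imwrite('pics/crop_t.png',a)
b=cv2.resize(s['im'][150:250,285:440],None,fx=4,fy=4,interpolation=cv2.INTER_CUBIC); cv2.imwrite('pics/crop_s.png',b)
C=cloud('top',t['d']); S=cloud('scene',s['d'])
for n,(u,v) in dict(crown=(206,275),heel=(250,276),patty=(293,278),plate=(413,282)).items(): print('top',n,C[v,u].round(1))
for n,(u,v) in dict(crown=(402,181),heel=(368,195),patty=(330,210),plate=(200,265)).items(): print('scene',n,S[v,u].round(1))
# table height check
print('table z',np.median(C[200:240,300:360,2]),np.median(S[330:360,420:470,2]))
# plate: points z 40..56 near plate
for nm,X in(('top',C),('scene',S)):
    p=X.reshape(-1,3); c0=C[282,413]
    p=p[(np.hypot(*(p-c0)[:,:2].T)<110)&(abs(p[:,2]-46)<10)]
    print(nm,len(p),'z',np.percentile(p[:,2],[5,50,95]).round(1))
    # white plate pixels
for nm,X,im in(('top',C,t['im']),('scene',S,s['im'])):
    r=(np.hypot(X[...,0]-C[282,413][0],X[...,1]-C[282,413][1])<110)&(X[...,2]>40)&(X[...,2]<60)
    cs,_=cv2.findContours(r.astype(np.uint8),cv2.RETR_EXTERNAL,cv2.CHAIN_APPROX_NONE)
    c=max(cs,key=cv2.contourArea)[:,0]; q=X[c[:,1],c[:,0]][:,:2]
    (cx,cy),rad=cv2.minEnclosingCircle(q.astype(np.float32)); print(nm,'plate circ',cx,cy,rad, 'centroid',X[r][:,:2].mean(0))
# rack extents: points 20<z<85 in region
c0=C[276,250]
for nm,X in(('top',C),('scene',S)):
    p=X.reshape(-1,3); p=p[(np.hypot(*(p-c0)[:,:2].T)<190)&(p[:,2]>12)&(p[:,2]<95)]
    q=p[(abs(p[:,0]-c0[0])<90)]
    rect=cv2.minAreaRect(q[:,:2].astype(np.float32)); print(nm,'rack rect',rect,len(q))
```

```text
top crown [482.3 309.3  77.6]
top heel [481.5 200.9  64.1]
top patty [478.4  92.1  62.1]
top plate [ 473.  -216.7   46.8]
scene crown [495.7 300.8  67.8]
scene heel [487.6 202.   59.8]
scene patty [485.6  93.9  58.4]
scene plate [ 478.6 -216.8   44.7]
table z -0.23109288130440475 -0.6370636330843502
top 3391 z [42.  46.  50.4]
scene 3858 z [43.2 45.  47.8]
top plate circ 473.1023864746094 -217.82635498046875 85.728271484375 centroid [ 472.70490176 -217.24770709]
scene plate circ 473.98272705078125 -217.14405822753906 87.58834075927734 centroid [ 477.60970993 -219.53256639]
top rack rect ((499.2281494140625, 203.7513427734375), (337.2204284667969, 140.96144104003906), 89.82135772705078) 4449
scene rack rect ((500.06689453125, 204.91424560546875), (342.76318359375, 138.30252075195312), 89.32196044921875) 5350
```

View pics/crop_t.png

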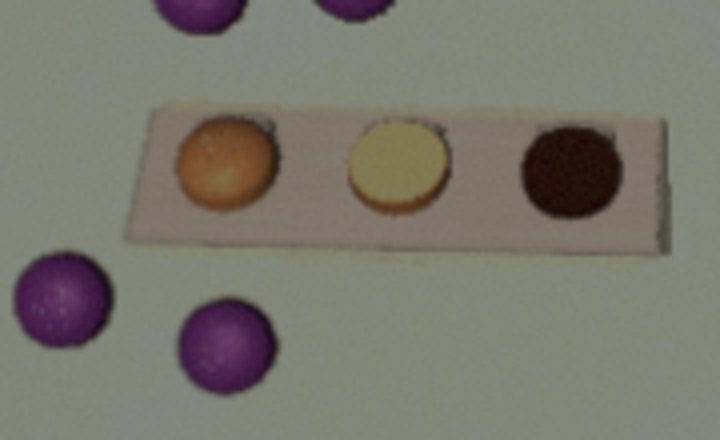

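View pics/crop_s.png

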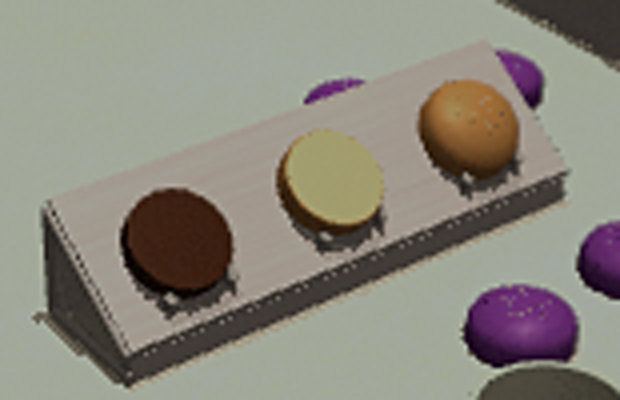

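The crops confirm the choice: tan crown at crop (228,163), pale heel at (398,167) and dark patty at (571,172). The four purple domes are look-alikes. Next I'll fit the rack pose.

Run:
```python
from h import *
from scipy.optimize import least_squares
D={n:np.load(f'pics/{n}0.npz') for n in('top','scene')}
for n in D:
    im=D[n]['im'].astype(int); X=cloud(n,D[n]['d'])
    ok=(abs(X[...,0]-485)<60)&(abs(X[...,1]-203)<175)&(X[...,2]>15)&(X[...,2]<95)
    hsv=cv2.cvtColor(D[n]['im'],cv2.COLOR_BGR2HSV).astype(int)
    b,g,r=im[...,0],im[...,1],im[...,2]
    tray=ok&(hsv[...,1]<60)
    p=X[tray]
    # keep points between the discs
    p=p[(abs(abs(p[:,1]-203)-55)<12)&(p[:,2]<76)&(p[:,2]>28)]
    def res(q): # x0,yaw,with y0=203
        c,s=np.cos(q[1]),np.sin(q[1]); rx=(p[:,0]-q[0])*c+(p[:,1]-203)*s
        return (p[:,2]-50)*np.cos(.6109)+rx*np.sin(.6109)
    f=least_squares(res,[475,0],loss='soft_l1'); print(n,len(p),'x0',f.x[0].round(2),'yaw deg',np.degrees(f.x[1]).round(2),'rms',np.std(f.fun).round(2))
    A=np.c_[p[:,:2],np.ones(len(p))]; k=np.linalg.lstsq(A,p[:,2],rcond=None)[0]; print('free plane slope deg',np.degrees(np.arctan(np.hypot(*k[:2]))),'dir',np.degrees(np.arctan2(-k[1],-k[0])))
    for nm,y in(('crown',310),('heel',202),('patty',93)):
        m=ok&(hsv[...,1]>75)&(abs(X[...,1]-y)<45)
        if nm=='patty': m=ok&(hsv[...,2]<75)&(hsv[...,1]>75)&(abs(X[...,1]-y)<45)
        m=cv2.morphologyEx(m.astype(np.uint8),cv2.MORPH_OPEN,np.ones((3,3)))
        cs,_=cv2.findContours(m,cv2.RETR_EXTERNAL,cv2.CHAIN_APPROX_NONE); c=max(cs,key=cv2.contourArea)
        mm=np.zeros_like(m); cv2.drawContours(mm,[c],-1,1,-1)
        q=X[mm>0]; print(n,nm,len(q),'pix',cv2.fitEllipse(c)[0],'mean',q.mean(0).round(1),'ext x',np.percentile(q[:,0],[1,99]).round(1),'ext y',np.percentile(q[:,1],[1,99]).round(1))
```

```text
top 524 x0 474.13 yaw deg -0.58 rms 1.94
free plane slope deg 34.2089153898915 dir -0.6758061247731002
top crown 477 pix (206.27093505859375, 275.49627685546875) mean [481.3 308.4  78.8] ext x [451.7 509.6] ext y [282.7 341.3]
top heel 479 pix (249.1754608154297, 276.71246337890625) mean [480.1 203.   64.3] ext x [451.5 507.3] ext y [173.4 233.2]
top patty 438 pix (292.38446044921875, 277.5985107421875) mean [479.6  93.7  62.2] ext x [453.7 506. ] ext y [ 64.4 122.6]
scene 576 x0 475.77 yaw deg -0.46 rms 1.59
free plane slope deg 34.48230386685305 dir -0.48595372557601146
scene crown 490 pix (401.8458557128906, 181.939453125) mean [492.1 304.4  62.4] ext x [464.6 512.2] ext y [281.7 337.4]
scene heel 533 pix (367.08868408203125, 195.58799743652344) mean [492.  195.6  62.8] ext x [463.6 511.9] ext y [171.  232.3]
scene patty 576 pix (328.7205810546875, 210.44163513183594) mean [485.7  90.4  58.6] ext x [461.2 509.4] ext y [ 62.2 122. ]
```

Request:
{"fn": "send_rows", "kwargs": {"steps": [[[0,0,0,0.122,1],[0,0,0,0.122,1],[0,0,0,0.122,1],[-1.3,3.9,0,0,1],[-1.3,3.9,0,0,1],[-1.3,3.9,0,0,1],[-1.3,3.9,0,0,1],[-1.3,3.9,0,0,1],[-1.3,3.9,0,0,1],[-1.3,3.9,0,0,1]]]}}

```text
clock: 0.93
position: [314.4, -312.0, 222.6]
ee_rot: [0.02, 1.0, 0.006, -0.005]
contact_force: [0.9, 0.6, 0.4]
gripper_width: 85.3
```

Request:
{"fn": "send_rows", "kwargs": {"steps": [[[-1.3,3.9,-0.1,-0.03,1],[-1.3,3.9,-0.1,0,1],[-1.3,3.9,-0.1,0,1],[-1.3,3.9,-0.1,0,1],[-1.3,3.9,-0.1,0,1],[-1.3,3.9,-0.1,0,1],[-1.3,3.9,-0.1,0,1],[-1.3,3.9,-0.1,0,1],[-1.3,3.9,-0.1,0,1],[-1.3,3.9,-0.1,0,1]]]}}

```text
clock: 1.77
position: [442.9, 84.2, 235.8]
ee_rot: [0.004, 1.0, 0.007, -0.005]
contact_force: [1.6, -1.3, 0.7]
gripper_width: 85.4
```

Request:
{"fn": "send_rows", "kwargs": {"steps": [[[-1.4,3.9,0,0,1],[-1.4,3.9,0,0,1],[-1.3,3.6,0,0,1],[0,0.2,3,0,1],[0,0,3,0,1],[0,0,3,0,1],[0,0,1,0,1],[0,0,0,0,1]]]}}

```text
clock: 2.43
position: [485.4, 215.1, 132.1]
ee_rot: [-0.003, 1.0, 0.008, -0.003]
contact_force: [-0.2, -0.6, 0.7]
gripper_width: 85.5
```

Run:
```python
from h import *
im,d=grab('scene','s1'); s=arm.read_state(); p=s['position']; print(p,R.from_quat(s['ee_rot']).as_matrix().round(3))
a=cv2.resize(im[60:260,270:470],None,fx=3,fy=3,interpolation=cv2.INTER_CUBIC); 
X=cloud('scene',d)
q=proj('scene',[p,p+[0,42.5,13],p+[0,-42.5,13]]); print(q)
for x,y in (q-[270,60])*3: cv2.drawMarker(a,(int(x),int(y)),(0,255,0),0,14)
cv2.imwrite('pics/s1c.png',a)
m=(abs(X[...,0]-p[0])<25)&(abs(abs(X[...,1]-p[1])-50)<12)&(X[...,2]>85)&(X[...,2]<200)
for sg in(1,-1):
    z=X[m&((X[...,1]-p[1])*sg>0)]; print(sg,len(z),np.percentile(z[:,2],[0,1,3,10]) ,z.mean(0))
```

```text
[485.49132733 215.07079724 132.69709581] [[-1.    -0.005 -0.007]
 [-0.005  1.     0.017]
 [ 0.007  0.017 -1.   ]]
[[373.39384342 165.29848469]
 [388.00096566 155.06208782]
 [358.86160895 165.40243601]]
1 212 [144.82417456 146.29829439 148.62429238 152.53879571] [490.15919743 261.2284666  173.84396875]
-1 208 [143.27274883 145.11049355 146.74928046 153.36875246] [492.99334031 164.46318657 173.8378933 ]
```

View pics/s1c.png

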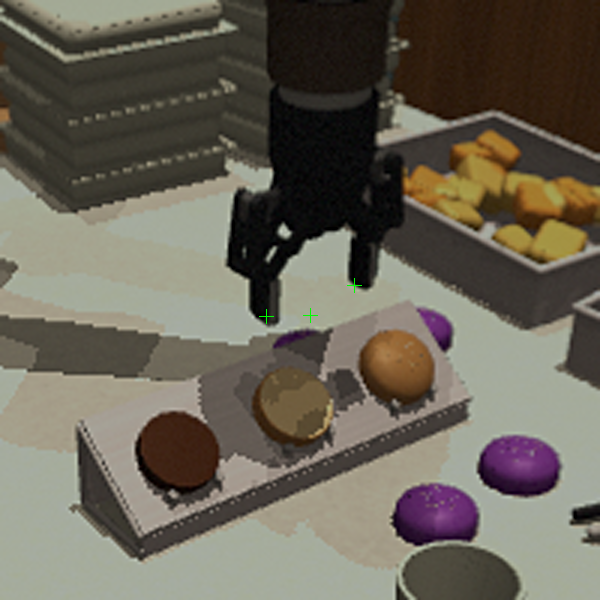

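The view shows the open gripper standing above the heel, at crop (292,405). The fingertips are 13 mm above the TCP, as expected, and the gripper sits 12 mm too far towards +y.

Request:
{"fn": "send_rows", "kwargs": {"steps": [[[0,-1.2,2,0,1],[0,0,2,0,1],[0,0,2,0,1],[0,0,1,0,1],[0,0,0,0,1],[0,0,0,0,1]]]}}

```text
clock: 2.98
position: [490.1, 206.1, 67.3]
ee_rot: [-0.003, 1.0, 0.012, 0.002]
contact_force: [0.5, 0.1, -0.1]
gripper_width: 85.9
```

Request:
{"fn": "send_rows", "kwargs": {"steps": [[[0.5,-0.3,0.8,0,1],[0.1,0,0.7,0,1],[0,0,0.5,0,1],[0,0,0,0,1]]]}}

```text
clock: 3.32
position: [485.9, 204.8, 49.7]
ee_rot: [-0.003, 1.0, 0.015, 0.006]
contact_force: [0.1, 0.0, 0.3]
gripper_width: 84.9
```

Request:
{"fn": "send_rows", "kwargs": {"steps": [[[0.1,-0.1,0.2,0,0.6],[0,0,0,0,0.4],[0,0,0,0,0.4],[0,0,0,0,0.4],[0,0,0,0,0.4]]]}}

```text
clock: 3.73
position: [485.1, 203.4, 49.1]
ee_rot: [-0.004, 1.0, 0.014, 0.006]
contact_force: [0.4, 0.4, -0.4]
gripper_width: 61.8
```

Request:
{"fn": "send_rows", "kwargs": {"steps": [[[0,0,0,0,0],[0,0,-0.6,0,0],[0,0,-1.5,0,0],[0,0,-2.5,0,0],[0,0,-2.5,0,0],[0,0,-2.5,0,0],[0,0,0,0,0]]]}}

```text
clock: 4.32
position: [483.3, 200.2, 148.5]
ee_rot: [-0.004, 1.0, 0.013, 0.004]
contact_force: [-0.5, 0.1, -0.1]
gripper_width: 61.3
```

Run:
```python
from h import *
im,d=grab('scene','s2'); s=arm.read_state(); p=s['position']; print(p,s['gripper_width'])
u,v=proj('scene',p)[0].astype(int); print(u,v)
a=cv2.resize(im[v-75:v+75,u-100:u+100],None,fx=4,fy=4,interpolation=cv2.INTER_CUBIC); cv2.imwrite('pics/s2c.png',a)
X=cloud('scene',d); hsv=cv2.cvtColor(im,cv2.COLOR_BGR2HSV)
m=(np.abs(X-p-[0,0,15]).max(-1)<45)&(hsv[...,1]>70)&(hsv[...,2]>60); q=X[m]; q=q[abs(q[:,1]-p[1])<25]
print(len(q),'rel TCP mean',(q.mean(0)-p).round(1)); A=np.c_[q[:,:2]-p[:2],np.ones(len(q))]; k=np.linalg.lstsq(A,q[:,2]-p[2],rcond=None)[0]; print(k,np.degrees(np.arctan(k[:2])))
```

```text
[482.10995239 199.65199844 146.34750255] 61.480111409817354
367 161
380 rel TCP mean [ 6.1  2.1 13.7]
[-0.70451095  0.02245944 17.87440217] [-35.16511491   1.28661488]
```

View pics/s2c.png

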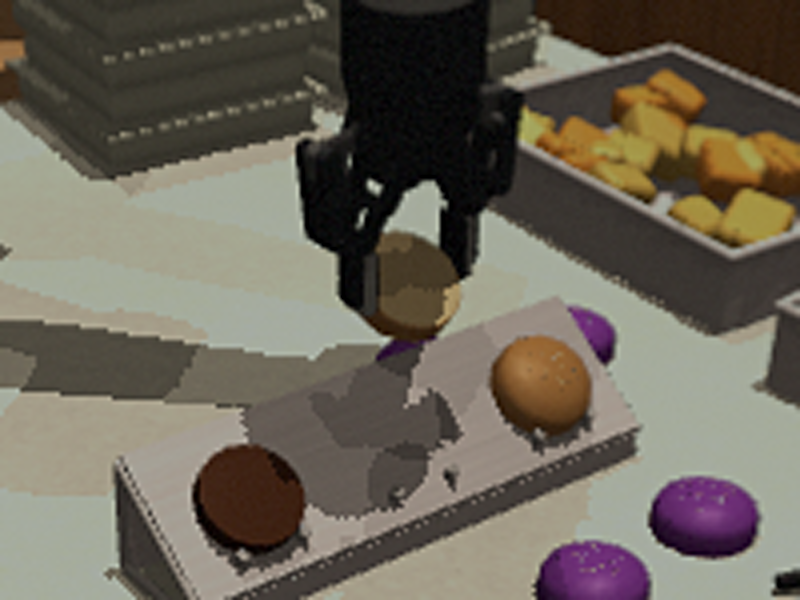

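The heel is held at crop (412,285), still tilted 35°, and its bay is empty. I'll carry it to the plate.

Request:
{"fn": "send_rows", "kwargs": {"steps": [[[-0.1,-4,-0.1,0,0],[-0.1,-4,-0.1,0,0],[-0.1,-4,-0.1,0,0],[-0.1,-4,-0.1,0,0],[-0.1,-4,-0.1,0,0],[-0.1,-4,-0.1,0,0],[-0.1,-4,-0.1,0,0],[-0.1,-4,-0.1,0,0],[-0.1,-4,-0.1,0,0],[-0.1,-4,-0.1,0,0]]]}}

```text
clock: 5.2
position: [493.2, -208.0, 139.9]
ee_rot: [-0.011, 1.0, 0.014, -0.001]
contact_force: [1.1, 0.4, 0.5]
gripper_width: 61.5
```

Request:
{"fn": "send_rows", "kwargs": {"steps": [[[0.2,-0.8,1,0,0],[0.1,0,2,0,0],[0,0,2,0,0],[0,0,1,0,0],[0,0,0,0,0],[0,0,0,0,0]]]}}

```text
clock: 5.7
position: [486.0, -222.9, 71.4]
ee_rot: [-0.003, 1.0, 0.015, -0.005]
contact_force: [-0.8, 0.2, -0.2]
gripper_width: 61.6
```

Request:
{"fn": "send_rows", "kwargs": {"steps": [[[-0.4,0.5,0,0,0],[0,0,0.3,0,0],[0,0,0.3,0,0],[0,0,0,0,0]]]}}

```text
clock: 6.03
position: [491.5, -216.1, 66.3]
ee_rot: [-0.004, 1.0, 0.015, -0.004]
contact_force: [0.2, -0.2, -1.0]
gripper_width: 61.8
```

Request:
{"fn": "send_rows", "kwargs": {"steps": [[[0.1,-0.1,0.3,0,0],[0.2,0,0.2,0,0],[0.2,0,0.2,0,0]]]}}

```text
clock: 6.28
position: [490.0, -217.1, 61.5]
ee_rot: [-0.005, 1.0, 0.014, 0.001]
contact_force: [2.1, 2.8, 5.9]
gripper_width: 61.2
```

Request:
{"fn": "send_rows", "kwargs": {"steps": [[[0.2,0,0.2,0,0],[0.2,0,0.2,0,0]]]}}

```text
clock: 6.45
position: [489.7, -217.2, 60.4]
ee_rot: [-0.006, 1.0, 0.013, 0.005]
contact_force: [0.6, 3.4, 8.9]
gripper_width: 61.6
```

Request:
{"fn": "send_rows", "kwargs": {"steps": [[[0.3,0,0.35,0,0],[0.3,0,0.35,0,0]]]}}

```text
clock: 6.62
position: [488.8, -217.2, 58.4]
ee_rot: [-0.008, 1.0, 0.011, 0.012]
contact_force: [-1.7, 4.9, 15.7]
gripper_width: 61.4
```

```bash
cat >> h.py <<'E'
def tilt(f,sat=70,vmin=60,box=45):
    s=arm.read_state(); p=s['position']; im,d=grab('scene',f); X=cloud('scene',d); hsv=cv2.cvtColor(im,cv2.COLOR_BGR2HSV)
    m=(np.abs(X-p-[0,0,15]).max(-1)<box)&(hsv[...,1]>sat)&(hsv[...,2]>vmin)&(abs(X[...,1]-p[1])<25); q=X[m]
    A=np.c_[q[:,:2]-p[:2],np.ones(len(q))]; k=np.linalg.lstsq(A,q[:,2]-p[2],rcond=None)[0]
    print(p.round(1),s['contact_force'].round(1),s['gripper_width'].round(1),len(q),'mean',q.mean(0).round(1),'slope deg',np.degrees(np.arctan(k[:2])).round(1),'z95',np.percentile(q[:,2],[3,97]).round(1))
E
python3 -c "
from h import *
tilt('t1')"
```

```text
Traceback (most recent call last):
  File "h.py", line 21, in tilt
    print(p.round(1),s['contact_force'].round(1),s['gripper_width'].round(1),len(q),'mean',q.mean(0).round(1),'slope deg',np.degrees(np.arctan(k[:2])).round(1),'z95',np.percentile(q[:,2],[3,97]).round(1))
                                                 ^^^^^^^^^^^^^^^^^^^^^^^^
AttributeError: 'float' object has no attribute 'round'
```

```bash
sed -i "s/s\['gripper_width'\].round(1)/round(float(s['gripper_width']),1)/" h.py
python3 -c "
from h import *
tilt('t1')"
```

```text
[ 488.7 -217.2   58.5] [-0.2  5.5 15. ] 61.6 677 mean [ 490.2 -217.5   71.6] slope deg [-30.1   0.8] z95 [57.4 85.7]
```

Request:
{"fn": "send_rows", "kwargs": {"steps": [[[0,0,0,0,0.715],[0,0,0,0,0.72],[0,0,0,0,0.72]]]}}

```text
clock: 6.97
position: [490.4, -217.0, 62.7]
ee_rot: [-0.009, 1.0, 0.011, 0.015]
contact_force: [0.4, 0.2, -0.5]
gripper_width: 61.3
```

```bash
python3 -c "
from h import *
tilt('t2')"
```

```text
[ 490.4 -217.    62.7] [ 0.4  0.2 -0.5] 61.3 714 mean [ 492.2 -217.3   75.2] slope deg [-33.6   0.5] z95 [59.8 90.6]
```

Request:
{"fn": "send_rows", "kwargs": {"steps": [[[0.05,0,0.15,0,0.74],[0.05,0,0.15,0,0.74],[0.05,0,0.15,0,0.745],[0,0,0.1,0,0.745]]]}}

```text
clock: 7.35
position: [486.2, -217.1, 55.8]
ee_rot: [-0.008, 1.0, 0.011, 0.013]
contact_force: [-1.3, -0.7, 1.0]
gripper_width: 63.6
```

```bash
python3 -c "
from h import *
tilt('t3')"
```

```text
[ 486.2 -217.1   55.8] [-1.3 -0.7  1. ] 63.6 626 mean [ 486.6 -217.3   70.7] slope deg [-20.6   0.9] z95 [60.7 80.3]
```

At an opening of about 0.745 the disc turns between the pads under light load, so this technique works. I'll carry on down to flat.

Request:
{"fn": "send_rows", "kwargs": {"steps": [[[0.2,0,0.25,0,0.745],[0.2,0,0.25,0,0.745],[0.15,0,0.25,0,0.745],[0.1,0,0.2,0,0.745]]]}}

```text
clock: 7.73
position: [480.4, -217.1, 44.3]
ee_rot: [-0.008, 1.0, 0.011, 0.013]
contact_force: [0.0, 2.2, 4.9]
gripper_width: 63.7
```

```bash
python3 -c "
from h import *
tilt('t4')"
```

```text
[ 480.4 -217.1   44.3] [0.  2.2 4.9] 63.7 572 mean [ 484.8 -218.6   59.2] slope deg [-4.4  2.6] z95 [49.1 62.6]
```

Request:
{"fn": "send_rows", "kwargs": {"steps": [[[0,0,0,0,0.77],[0,0,0,0,0.85],[0,0,-0.3,0,1],[0,0,-2,0,1],[0,0,-3,0,1],[0,0,-3,0,1],[0,0,-3,0,1],[0,3,-2,0,1],[0,4,0,0,1],[0,4,0,0,1]]]}}

```text
clock: 8.62
position: [473.8, -112.3, 184.5]
ee_rot: [-0.002, 1.0, 0.012, 0.01]
contact_force: [0.3, 1.2, -0.5]
gripper_width: 85.3
```

```bash
cat >> h.py <<'E'
def disc(f,z,zt=6,rm=60,c0=(473,-217)):
    # centre of the raised things on the plate, both cameras, from depth points near height z
    for n in('top','scene'):
        im,d=grab(n,n+f); X=cloud(n,d); q=X[(np.hypot(X[...,0]-c0[0],X[...,1]-c0[1])<rm)&(abs(X[...,2]-z)<zt)]
        if len(q)<20: print(n,'none'); continue
        (cx,cy),r=cv2.minEnclosingCircle(q[:,:2].astype(np.float32)); k=np.linalg.lstsq(np.c_[q[:,:2]-[cx,cy],np.ones(len(q))],q[:,2],rcond=None)[0]
        pl=X[(np.hypot(X[...,0]-c0[0],X[...,1]-c0[1])<110)&(X[...,2]>40)&(X[...,2]<54)]
        print(n,len(q),'circ',np.round([cx,cy,r],1),'mean',q.mean(0).round(1),'mid',((np.percentile(q,1,0)+np.percentile(q,99,0))/2).round(1),'slope',np.degrees(k[:2]).round(1),'plate mid',((np.percentile(pl,.5,0)+np.percentile(pl,99.5,0))/2).round(1)[:2])
E
python3 -c "
from h import *
disc('a',62)
print(arm.read_state()['clock'])"
```

```text
top 20 circ [ 503.  -224.7   12.7] mean [ 504.1 -224.1   61.9] mid [ 503.4 -224.6   62.3] slope [-13.2   9.2] plate mid [ 497.9 -221.7]
scene 575 circ [ 479.5 -216.5   33. ] mean [ 482.  -217.7   60.8] mid [ 479.9 -217.6   60. ] slope [-1.4  0.3] plate mid [ 475.8 -217.4]
8.7167
```

Request:
{"fn": "send_rows", "kwargs": {"steps": [[[-0.1,4,0,0,1],[-0.1,4,0,0,1],[-0.1,4,0,0,1],[-0.1,4,0,0,1],[0,4,1,0,1],[0,0.5,2,0,1],[0,0,2,0,1],[0,0,0,0,1]]]}}

```text
clock: 9.38
position: [477.8, 102.9, 141.4]
ee_rot: [-0.005, 1.0, 0.013, 0.013]
contact_force: [-0.7, 0.3, -0.7]
gripper_width: 85.4
```

```bash
python3 -c "
from h import *
disc('b',62)
s=arm.read_state();print(s['clock'],s['position'])"
```

```text
top 487 circ [ 476.4 -217.1   32.4] mean [ 476.7 -216.3   61.9] mid [ 477.  -216.5   61.5] slope [0.5 0. ] plate mid [ 473.1 -217.3]
scene 576 circ [ 479.4 -218.3   33. ] mean [ 482.  -217.6   60.8] mid [ 480.  -217.2   59.9] slope [-1.   0.2] plate mid [ 475.6 -217.6]
9.4833 [479.83004847 102.64759688 144.40441272]
```

The heel lies flat at (476.5,-217), 3.5 mm off the plate's middle, which is fine. Next is the patty.

Request:
{"fn": "send_rows", "kwargs": {"steps": [[[-0.3,-0.9,2,0,1],[-0.1,0,2.5,0,1],[0,0,2,0,1],[0,0,1.2,0,1],[0,0,0,0,1],[0,0,0,0,1]]]}}

```text
clock: 9.98
position: [494.1, 92.9, 74.0]
ee_rot: [-0.002, 1.0, 0.017, 0.024]
contact_force: [-0.0, -0.6, 0.1]
gripper_width: 85.1
```

Request:
{"fn": "send_rows", "kwargs": {"steps": [[[0.6,0,0.8,0,1],[0.4,0,0.8,0,1],[0.1,0,0.6,0,1],[0,0,0.3,0,1],[0,0,0,0,1]]]}}

```text
clock: 10.4
position: [488.6, 93.7, 53.5]
ee_rot: [-0.001, 0.999, 0.019, 0.029]
contact_force: [-0.1, -0.5, 0.4]
gripper_width: 85.8
```

Request:
{"fn": "send_rows", "kwargs": {"steps": [[[0.5,-0.05,0.5,0,1],[0,0,0.3,0,0.8],[0,0,0,0,0.6],[0,0,0,0,0.4],[0,0,0,0,0.2],[0,0,0,0,0]]]}}

```text
clock: 10.9
position: [484.7, 93.5, 46.5]
ee_rot: [-0.002, 0.999, 0.019, 0.03]
contact_force: [-0.5, 0.6, -1.0]
gripper_width: 61.5
```

Request:
{"fn": "send_rows", "kwargs": {"steps": [[[0,0,-0.6,0,0],[0,0,-1.5,0,0],[0,0,-2.5,0,0],[0,0,-2.5,0,0],[0,0,-2.5,0,0],[0,-1,-1.5,0,0],[0,-4,0,0,0],[0,-4,0,0,0],[0,-4,0,0,0],[0,-4,0,0,0]]]}}

```text
clock: 11.73
position: [481.8, -79.5, 160.8]
ee_rot: [-0.01, 0.999, 0.019, 0.034]
contact_force: [1.5, 0.0, 0.2]
gripper_width: 61.3
```

Request:
{"fn": "send_rows", "kwargs": {"steps": [[[-0.3,-4,0,0,0],[-0.3,-4,0,0,0],[-0.3,-4,0,0,0],[0,-1,2,0,0],[0,0,3,0,0],[0,0,0.5,0,0],[0,0,0,0,0]]]}}

```text
clock: 12.32
position: [498.4, -221.9, 104.3]
ee_rot: [-0.006, 0.999, 0.018, 0.039]
contact_force: [0.4, 0.1, 0.2]
gripper_width: 61.7
```

Request:
{"fn": "send_rows", "kwargs": {"steps": [[[0.4,0.3,1,0,0],[0.3,0.1,0.8,0,0],[0,0,0.3,0,0],[0,0,0,0,0]]]}}

```text
clock: 12.65
position: [494.4, -215.7, 85.7]
ee_rot: [-0.008, 0.999, 0.017, 0.04]
contact_force: [0.0, 0.3, -0.3]
gripper_width: 61.4
```

```bash
python3 -c "
from h import *
tilt('t5',sat=70,vmin=0)"
```

```text
[ 494.4 -215.7   85.7] [ 0.   0.3 -0.3] 61.4 933 mean [ 496.6 -217.2   90.6] slope deg [-37.5   9.1] z95 [ 58.2 113. ]
```

Request:
{"fn": "send_rows", "kwargs": {"steps": [[[0.1,-0.15,0.4,0,0],[0.1,0,0.3,0,0],[0.1,0,0.2,0,0]]]}}

```text
clock: 12.95
position: [494.7, -216.8, 79.1]
ee_rot: [-0.009, 0.999, 0.016, 0.044]
contact_force: [-0.4, 0.3, -1.3]
gripper_width: 61.7
```

Request:
{"fn": "send_rows", "kwargs": {"steps": [[[0.1,0,0.3,0,0],[0.1,0,0.2,0,0]]]}}

```text
clock: 13.12
position: [493.5, -216.7, 74.1]
ee_rot: [-0.009, 0.999, 0.016, 0.044]
contact_force: [-0.3, -0.1, 2.3]
gripper_width: 62.0
```

Request:
{"fn": "send_rows", "kwargs": {"steps": [[[0,0,0,0,0.735],[0.15,0,0.1,0,0.745],[0.2,0,0.15,0,0.745],[0.2,0,0.15,0,0.745]]]}}

```text
clock: 13.45
position: [489.4, -217.0, 69.8]
ee_rot: [-0.01, 0.999, 0.016, 0.046]
contact_force: [0.4, 0.1, 0.1]
gripper_width: 63.9
```

Run:
```python
from h import *
im,d=grab('scene','s6'); s=arm.read_state(); print(s['position'],s['contact_force'],s['gripper_width'])
a=cv2.resize(im[200:310,130:290],None,fx=4,fy=4,interpolation=cv2.INTER_CUBIC); cv2.imwrite('pics/s6c.png',a)
```

```text
[ 488.73515553 -216.87248757   69.38679908] [ 0.33918567 -0.13236536  0.12655011] 63.705419259817695
```

View pics/s6c.png

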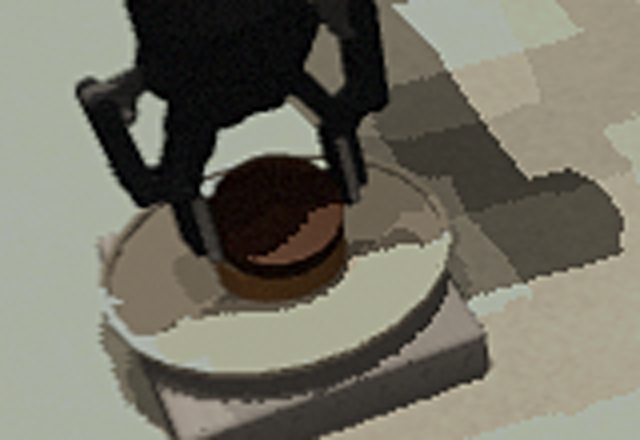

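The patty is on the heel with its low front edge at crop (280,270), and it is turning in the loosened grip. I'll carry on down to flat.

Request:
{"fn": "send_rows", "kwargs": {"steps": [[[0.2,0,0.25,0,0.745],[0.2,0,0.25,0,0.745],[0.15,0,0.2,0,0.745]]]}}

```text
clock: 13.75
position: [483.8, -216.9, 61.6]
ee_rot: [-0.009, 0.999, 0.016, 0.046]
contact_force: [-0.6, 0.1, 0.6]
gripper_width: 63.7
```

Run:
```python
from h import *
im,d=grab('scene','s7'); s=arm.read_state(); p=s['position']; print(p,s['contact_force'],s['gripper_width'])
X=cloud('scene',d); hsv=cv2.cvtColor(im,cv2.COLOR_BGR2HSV)
m=(abs(X[...,0]-478)<30)&(abs(X[...,1]+217)<22)&(X[...,2]>66)&(X[...,2]<100)&(hsv[...,1]>70)&(hsv[...,2]>20)
q=X[m]; k=np.linalg.lstsq(np.c_[q[:,:2]-[476,-217],np.ones(len(q))],q[:,2],rcond=None)[0]; print(len(q),q.mean(0),np.degrees(k[:2]),k[2])
```

```text
[ 483.11526978 -216.79223256   61.1717778 ] [-0.21361129 -0.49987313 -1.22961126] 63.540190872719215
248 [ 486.09029774 -217.282981     76.49859432] [-3.95204197  1.00751573] 77.1995602286613
```

Request:
{"fn": "send_rows", "kwargs": {"steps": [[[0.1,0,0.2,0,0.745],[0,0,0.1,0,0.77],[0,0,0,0,0.85],[0,0,-0.3,0,1],[0,0,-2,0,1],[0,0,-3,0,1],[0,0,-3,0,1],[0,2,-3,0,1],[0,4,-1,0,1],[0,4,0,0,1]]]}}

```text
clock: 14.63
position: [467.9, -123.1, 187.1]
ee_rot: [-0.004, 0.999, 0.017, 0.041]
contact_force: [1.0, 1.4, -0.0]
gripper_width: 85.3
```

Request:
{"fn": "send_rows", "kwargs": {"steps": [[[0,4,0,0,1],[0,4,0,0,1],[0,4,0,0,1],[0,4,0,0,1],[0,4,0,0,1],[0,4,0,0,1],[0,4,0,0,1],[0,4,0,0,1],[0,0,0,0,1]]]}}

```text
clock: 15.38
position: [463.3, 215.1, 206.6]
ee_rot: [-0.005, 0.999, 0.019, 0.048]
contact_force: [1.2, -0.8, 0.3]
gripper_width: 85.2
```

```bash
python3 -c "
from h import *
disc('c',76)
disc('c2',54,5)
s=arm.read_state();print(s['clock'],s['position'])"
```

```text
top 502 circ [ 478.  -216.9   32.4] mean [ 478.1 -216.3   75.4] mid [ 478.  -216.2   75.6] slope [-0.4  0.4] plate mid [ 473.  -217.3]
scene 578 circ [ 481.2 -216.    33.6] mean [ 483.  -217.5   74.5] mid [ 480.9 -217.2   73.8] slope [-0.8  0.2] plate mid [ 475.7 -217.5]
top 88 circ [ 471.6 -216.9   58.5] mean [ 469.  -214.4   50.5] mid [ 470.4 -217.6   52.8] slope [0.3 0.6] plate mid [ 473.  -217.2]
scene 135 circ [ 485.1 -219.7   31.1] mean [ 502.1 -224.3   54. ] mid [ 493.3 -220.2   54. ] slope [1.2 0. ] plate mid [ 475.5 -217.4]
15.5833 [462.19912796 208.46743153 205.47484664]
```

Request:
{"fn": "send_rows", "kwargs": {"steps": [[[-0.2,3.5,1,0,1],[-0.2,3.5,1,0,1],[-0.2,2.5,2,0,1],[0,0,3,0,1],[0,0,3,0,1],[0,0,2,0,1],[0,0,0,0,1]]]}}

```text
clock: 16.17
position: [484.1, 301.2, 89.8]
ee_rot: [0.007, 0.999, 0.02, 0.049]
contact_force: [-0.5, -1.3, 1.2]
gripper_width: 85.4
```

Request:
{"fn": "send_rows", "kwargs": {"steps": [[[0.1,0.8,1,0,1],[0.1,0.1,1,0,1],[0.1,0,0.9,0,1],[0,0,0.5,0,1],[0,0,0,0,1]]]}}

```text
clock: 16.58
position: [487.2, 309.7, 56.6]
ee_rot: [0.01, 0.998, 0.021, 0.051]
contact_force: [0.4, 1.2, 0.2]
gripper_width: 85.5
```

Request:
{"fn": "send_rows", "kwargs": {"steps": [[[0.3,0.15,0.5,0,1],[0.1,0,0.4,0,1],[0,0,0,0,1]]]}}

```text
clock: 16.83
position: [484.6, 312.4, 48.0]
ee_rot: [0.01, 0.998, 0.022, 0.052]
contact_force: [0.5, -1.0, -0.3]
gripper_width: 85.2
```

Request:
{"fn": "send_rows", "kwargs": {"steps": [[[0,0,0.2,0,0.8],[0,0,0,0,0.6],[0,0,0,0,0.4],[0,0,0,0,0.2],[0,0,0,0,0],[0,0,0,0,0]]]}}

```text
clock: 17.33
position: [484.9, 313.6, 48.3]
ee_rot: [0.009, 0.998, 0.024, 0.053]
contact_force: [0.1, 0.3, -0.5]
gripper_width: 60.8
```

Request:
{"fn": "send_rows", "kwargs": {"steps": [[[0,0,0,0,0.9],[0,0,0,0,0.9],[0,-0.05,0.35,0,0.9],[0,0,0.15,0,0.9],[0,0,0,0,0.6],[0,0,0,0,0.3],[0,0,0,0,0],[0,0,0,0,0]]]}}

```text
clock: 18.0
position: [487.1, 313.4, 46.2]
ee_rot: [0.007, 0.998, 0.023, 0.054]
contact_force: [-0.0, -0.4, 0.2]
gripper_width: 61.1
```

Request:
{"fn": "send_rows", "kwargs": {"steps": [[[0,0,-0.5,0,0],[0,0,-1,0,0],[0,0,-2,0,0],[0,0,-3,0,0],[0,0,-3,0,0],[0,0,-3,0,0],[0,0,-1.5,0,0],[0,0,0,0,0]]]}}

```text
clock: 18.67
position: [470.4, 304.8, 191.8]
ee_rot: [0.008, 0.998, 0.02, 0.052]
contact_force: [0.3, -0.2, -1.0]
gripper_width: 61.4
```

Run:
```python
from h import *
im,d=grab('scene','s8'); s=arm.read_state(); p=s['position']; print(p,s['gripper_width'],s['clock'])
u,v=proj('scene',p)[0].astype(int)
a=cv2.resize(im[v-60:v+70,u-80:u+80],None,fx=4,fy=4,interpolation=cv2.INTER_CUBIC); cv2.imwrite('pics/s8c.png',a)
```

```text
[470.08899511 304.52115067 190.43228666] 61.47494113739807 18.7167
```

View pics/s8c.png

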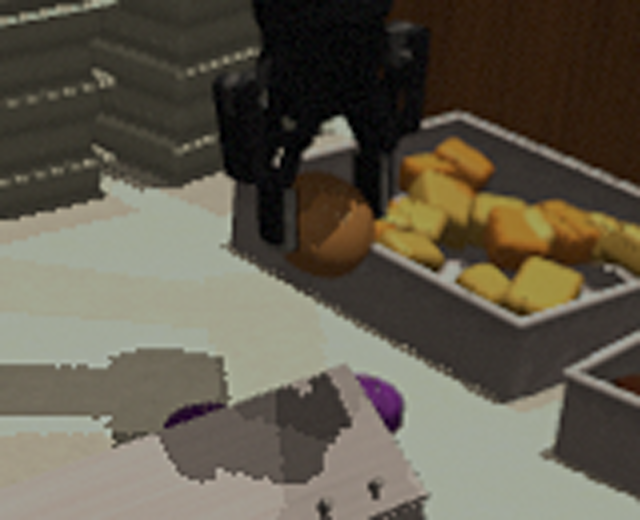

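The crown is held at crop (328,225), dome outwards, and its bay is empty. I'll carry it to the burger.

Request:
{"fn": "send_rows", "kwargs": {"steps": [[[-0.2,-4.1,0,0,0],[-0.2,-4.1,0,0,0],[-0.2,-4.1,0,0,0],[-0.2,-4.1,0,0,0],[-0.2,-4.1,0,0,0],[-0.2,-4.1,0,0,0],[-0.2,-4.1,0,0,0],[-0.2,-4.1,0,0,0],[-0.2,-4.1,0,0,0],[-0.2,-4.1,0,0,0]]]}}

```text
clock: 19.55
position: [478.2, -107.4, 163.3]
ee_rot: [0.001, 0.999, 0.018, 0.042]
contact_force: [1.5, 0.2, -0.3]
gripper_width: 61.5
```

Request:
{"fn": "send_rows", "kwargs": {"steps": [[[0,-4,0,0,0],[0,-4,0,0,0],[0,-1.5,1,0,0],[0,0,2,0,0],[0,0,1.5,0,0],[0,0,0,0,0],[0,0,0,0,0]]]}}

```text
clock: 20.13
position: [473.4, -213.3, 102.1]
ee_rot: [0.01, 0.999, 0.019, 0.033]
contact_force: [0.5, -0.1, 0.1]
gripper_width: 61.3
```

Request:
{"fn": "send_rows", "kwargs": {"steps": [[[-1.2,-0.2,0.1,0,0],[-1,-0.1,0.1,0,0],[0,0,0.2,0,0],[0,0,0,0,0]]]}}

```text
clock: 20.47
position: [495.4, -215.6, 98.8]
ee_rot: [0.009, 0.999, 0.02, 0.031]
contact_force: [0.7, -0.3, -1.7]
gripper_width: 61.3
```

Request:
{"fn": "send_rows", "kwargs": {"steps": [[[0.05,-0.1,0.4,0,0],[0.05,0,0.3,0,0],[0,0,0.1,0,0]]]}}

```text
clock: 20.72
position: [494.9, -215.4, 91.2]
ee_rot: [0.009, 0.999, 0.02, 0.032]
contact_force: [0.0, 0.4, 0.5]
gripper_width: 61.3
```

Request:
{"fn": "send_rows", "kwargs": {"steps": [[[0.1,-0.15,0.3,0,0],[0.1,0,0.2,0,0]]]}}

```text
clock: 20.88
position: [495.2, -217.0, 87.5]
ee_rot: [0.008, 0.999, 0.019, 0.035]
contact_force: [1.6, 0.6, 7.8]
gripper_width: 60.9
```

Request:
{"fn": "send_rows", "kwargs": {"steps": [[[0,0,0,0,0.735],[0.15,0,0.1,0,0.745],[0.2,0,0.15,0,0.745],[0.2,0,0.15,0,0.745]]]}}

```text
clock: 21.22
position: [491.2, -217.1, 84.0]
ee_rot: [0.008, 0.999, 0.019, 0.037]
contact_force: [1.4, -0.1, 0.5]
gripper_width: 63.8
```

Request:
{"fn": "send_rows", "kwargs": {"steps": [[[0.2,0,0.25,0,0.745],[0.2,0,0.25,0,0.745],[0.15,0,0.2,0,0.745]]]}}

```text
clock: 21.47
position: [484.9, -216.6, 75.5]
ee_rot: [0.008, 0.999, 0.019, 0.037]
contact_force: [0.9, 0.8, -0.2]
gripper_width: 63.3
```

Run:
```python
from h import *
im,d=grab('scene','s9'); s=arm.read_state(); print(s['position'],s['contact_force'],s['gripper_width'])
a=cv2.resize(im[190:310,130:290],None,fx=4,fy=4,interpolation=cv2.INTER_CUBIC); cv2.imwrite('pics/s9c.png',a)
```

```text
[ 484.17506675 -216.45951992   74.97582418] [-0.49291755  1.03141636 -0.08427687] 63.76118572486021
```

View pics/s9c.png

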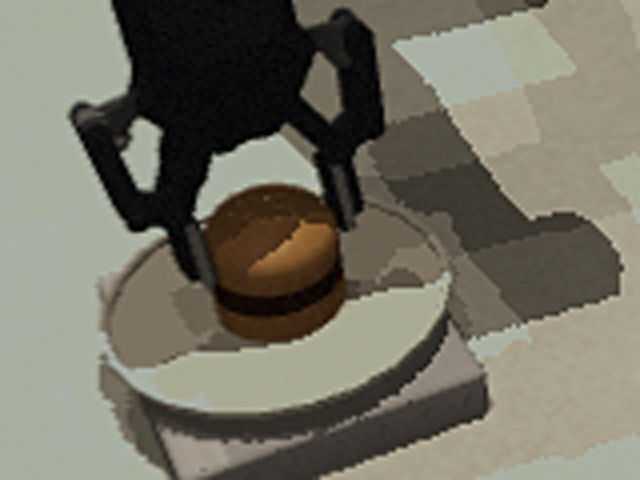

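The crown sits nearly flat on the patty at crop (275,240). I'll lower it slightly, release, back off and check.

Request:
{"fn": "send_rows", "kwargs": {"steps": [[[0.1,0,0.2,0,0.745],[0,0,0.1,0,0.77],[0,0,0,0,0.85],[0,0,-0.3,0,1],[0,0,-2,0,1],[0,0,-3,0,1],[0,0,-3,0,1],[0,2,-1,0,1],[0,4,0,0,1],[0,4,0,0,1]]]}}

```text
clock: 22.35
position: [475.9, -122.4, 170.9]
ee_rot: [0.014, 0.999, 0.019, 0.031]
contact_force: [0.6, 0.5, -0.7]
gripper_width: 85.5
```

Request:
{"fn": "send_rows", "kwargs": {"steps": [[[0,4,0,0,0.5],[0,4,0,0,0],[0,0,0,0,0],[0,0,0,0,0]]]}}

```text
clock: 22.68
position: [478.4, -33.4, 177.7]
ee_rot: [0.01, 0.999, 0.02, 0.034]
contact_force: [-0.8, -0.7, -0.2]
gripper_width: 38.9
```

Run:
```python
from h import *
disc('d',92,13)
s=arm.read_state();print(s['clock'],s['position'])
for n in('top','scene'):
    z=np.load(f'pics/{n}d.npz'); X=cloud(n,z['d']); q=X[(np.hypot(X[...,0]-477,X[...,1]+217)<60)&(X[...,2]>60)]
    t=q[q[:,2]>97.5]; print(n,'max z',np.percentile(q[:,2],99),'top pts',len(t),t.mean(0))
    for lo in(78,82,86,90,94): 
        r=q[(q[:,2]>lo)]; print(lo,((r.min(0)+r.max(0))/2)[:2].round(1),(np.ptp(r,0)[:2]).round(1))
im=np.load('pics/scened.npz')['im']; cv2.imwrite('pics/s10c.png',cv2.resize(im[190:310,130:290],None,fx=4,fy=4,interpolation=cv2.INTER_CUBIC))
```

```text
top 513 circ [ 477.2 -216.3   32.4] mean [ 477.6 -214.    96.5] mid [ 477.3 -215.4   94.3] slope [-0.8 -3.5] plate mid [ 473.  -217.4]
scene 679 circ [ 482.4 -217.4   32.3] mean [ 491.1 -219.6   93.5] mid [ 484.2 -217.7   90.8] slope [-14.3   4.4] plate mid [ 476.5 -217.4]
22.7833 [478.52349636 -34.92453241 177.47859095]
top max z 104.96630687101651 top pts 252 [ 476.84070991 -215.78950291  100.45401824]
78 [ 477.1 -216.4] [60.3 64.2]
82 [ 477.1 -216.6] [60.3 63.8]
86 [ 477.1 -216.6] [60.2 63.8]
90 [ 477.3 -214.9] [59.8 60.4]
94 [ 476.3 -216.7] [57.1 55.4]
scene max z 101.86338123567435 top pts 234 [ 482.52881782 -217.10811413   99.73482373]
78 [ 483.8 -217.2] [61.9 62.4]
82 [ 482.4 -217.2] [59.1 62.4]
86 [ 482.4 -216.7] [59.1 61.3]
90 [ 481.7 -216.8] [57.7 58.2]
94 [ 481.1 -216.8] [53.6 54.5]
```

View pics/s10c.png

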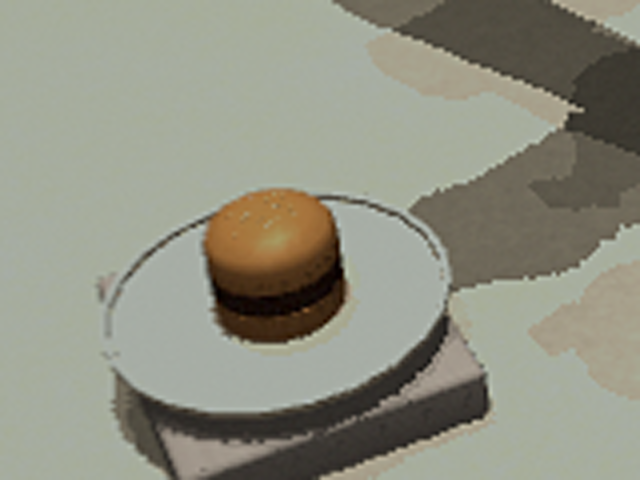

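The burger stands upright and aligned at crop (275,260), with the crown at (477,-216.5), about 1 mm from the patty. Next I shut the fingers and press.

Request:
{"fn": "send_rows", "kwargs": {"steps": [[[0,-4,0,0,0],[0,-4,0,0,0],[0,-4,0,0,0],[0,-4,0,0,0],[0,-1.8,0.5,0,0],[0,0,2,0,0],[0,0,0.5,0,0],[0,0,0,0,0]]]}}

```text
clock: 23.45
position: [475.1, -229.0, 139.0]
ee_rot: [0.017, 0.999, 0.019, 0.035]
contact_force: [0.6, 0.2, 0.1]
gripper_width: 0.0
```

Request:
{"fn": "send_rows", "kwargs": {"steps": [[[0,1,0.8,0,0],[0,0.1,0.8,0,0],[0,0,0.6,0,0],[0,0,0,0,0]]]}}

```text
clock: 23.78
position: [476.6, -216.9, 116.8]
ee_rot: [0.018, 0.999, 0.019, 0.035]
contact_force: [-0.2, 0.7, -0.9]
gripper_width: 0.5
```

Request:
{"fn": "send_rows", "kwargs": {"steps": [[[0,0,0.5,0,0],[0,0,0.3,0,0],[0,0,0.2,0,0],[0,0,0.1,0,0],[0,0,0,0,0]]]}}

```text
clock: 24.2
position: [478.6, -214.9, 105.8]
ee_rot: [0.015, 0.999, 0.019, 0.036]
contact_force: [0.7, 0.1, -0.1]
gripper_width: 0.2
```

Request:
{"fn": "send_rows", "kwargs": {"steps": [[[0.15,-0.2,0.1,0,0],[0,0,0.15,0,0],[0,0,0.15,0,0]]]}}

```text
clock: 24.45
position: [477.8, -217.0, 102.1]
ee_rot: [0.015, 0.999, 0.019, 0.037]
contact_force: [-0.2, 0.8, 2.9]
gripper_width: -0.1
```

Request:
{"fn": "send_rows", "kwargs": {"steps": [[[0,0,0.2,0,0]]]}}

```text
clock: 24.53
position: [477.9, -217.1, 100.8]
ee_rot: [0.015, 0.999, 0.019, 0.037]
contact_force: [-4.3, 2.9, 12.3]
gripper_width: 0.1
```

Request:
{"fn": "send_rows", "kwargs": {"steps": [[[0.08,-0.05,0.13,0,0]]]}}

```text
clock: 24.62
position: [477.9, -217.4, 100.8]
ee_rot: [0.015, 0.999, 0.019, 0.037]
contact_force: [-2.0, 6.0, 13.0]
gripper_width: 0.1
```

Request:
{"fn": "send_rows", "kwargs": {"steps": [[[0.05,0.04,0.08,0,0]]]}}

```text
clock: 24.7
position: [477.9, -217.0, 101.4]
ee_rot: [0.015, 0.999, 0.018, 0.038]
contact_force: [-3.3, -0.2, 7.5]
gripper_width: -0.0
```

Request:
{"fn": "send_rows", "kwargs": {"steps": [[[0.06,0,0.12,0,0],[0.06,0,0.11,0,0],[0.06,0,0.11,0,0]]]}}

```text
clock: 24.95
position: [477.9, -217.1, 101.6]
ee_rot: [0.014, 0.999, 0.018, 0.04]
contact_force: [-1.5, 2.0, 6.0]
gripper_width: 0.3
```

Request:
{"fn": "send_rows", "kwargs": {"steps": [[[0.05,0,0.17,0,0],[0.05,0,0.16,0,0]]]}}

```text
clock: 25.12
position: [477.9, -217.1, 101.0]
ee_rot: [0.013, 0.999, 0.017, 0.042]
contact_force: [-3.2, 2.6, 10.2]
gripper_width: -0.2
```

Request:
{"fn": "send_rows", "kwargs": {"steps": [[[0.05,0,0.16,0,0],[0.05,0,0.16,0,0],[0.05,0,0.16,0,0]]]}}

```text
clock: 25.37
position: [477.9, -217.1, 101.0]
ee_rot: [0.012, 0.999, 0.017, 0.043]
contact_force: [-3.1, 2.3, 10.6]
gripper_width: -0.1
```

Request:
{"fn": "send_rows", "kwargs": {"steps": [[[0.05,0,0.155,0,0],[0.05,0,0.155,0,0],[0.05,0,0.155,0,0],[0.05,0,0.155,0,0]]]}}

```text
clock: 25.7
position: [477.9, -217.0, 101.2]
ee_rot: [0.011, 0.999, 0.016, 0.046]
contact_force: [-2.8, 2.1, 10.2]
gripper_width: -0.2
```

The force has held at 10.2–10.6 N from 25.12 s to 25.70 s. Now I'll lift straight up and clear.

Request:
{"fn": "send_rows", "kwargs": {"steps": [[[0.05,0,0.155,0,0],[0,0,-0.3,0,0],[0,0,-1,0,0],[0,0,-2,0,0],[0,0,-3,0,0],[0,1,-3,0,0],[0,4,-1,0,0],[0,4,0,0,0],[0,4,0,0,0],[0,4,0,0,0]]]}}

```text
clock: 26.53
position: [472.6, -51.7, 218.4]
ee_rot: [0.018, 0.998, 0.015, 0.049]
contact_force: [1.7, 0.3, 0.6]
gripper_width: -0.3
```

Request:
{"fn": "send_rows", "kwargs": {"steps": [[[0,0,0,0,0],[0,0,0,0,0],[0,0,0,0,0],[0,0,0,0,0]]]}}

```text
clock: 26.87
position: [473.0, -45.1, 221.4]
ee_rot: [0.012, 0.998, 0.016, 0.052]
contact_force: [-0.2, -0.4, -0.3]
gripper_width: -0.0
```

Run:
```python
from h import *
disc('e',92,13); s=arm.read_state();print(s['clock'],s['position'])
im=np.load('pics/scenee.npz')['im']; cv2.imwrite('pics/s11.png',im)
```

```text
top 514 circ [ 476.9 -215.8   32.4] mean [ 477.7 -213.9   96.5] mid [ 477.3 -215.1   93.6] slope [-0.2 -3.4] plate mid [ 473.1 -217.3]
scene 672 circ [ 481.8 -216.6   32.1] mean [ 490.9 -219.6   93.6] mid [ 484.  -217.8   91. ] slope [-13.9   4.3] plate mid [ 476.4 -217.4]
26.9667 [473.01225235 -45.64455155 221.10525396]
```

View pics/s11.png

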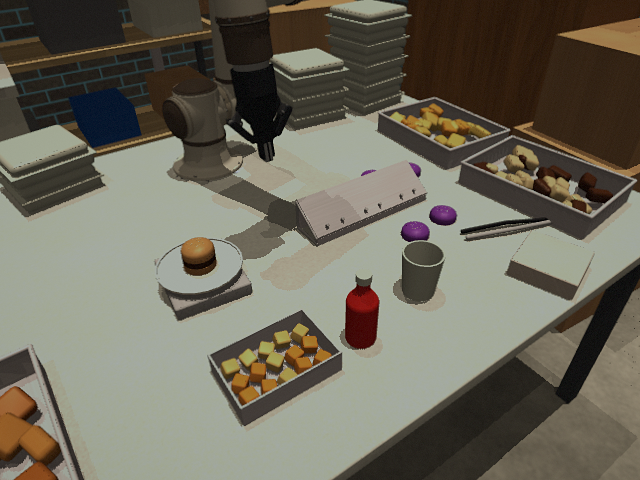

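The burger stands whole at (199,255) with the arm clear. The bottle, cup and pan are where they started, so I'm handing in.

```bash
python3 -c "
from bench import job; print(job.job_done())"
```

```text
the job is handed in; nothing more can be done
None
```

The burger is built on the plate in the order asked (heel, patty, crown with its dome up) and the job is handed in, at about 27 s on the clock. I gripped each disc at its 35° tilt, touched its low edge down, then eased the grip so it turned flat between the pads before letting go.

- **Press:** with the gripper shut, I pressed the crown at 10.2–10.6 N for about 0.6 s. Just before that, the force wandered between 6 and 13 N for about 0.6 s while I found the right push. The highest force I read on the burger was 13 N. While setting the heel down on the plate I read 15.7 N. Both are below 25 N, but I only read the force at the end of each move.
- **Centring:** by the top camera the heel, patty and crown were at x ≈ 476.5, 478 and 477 mm, and within about 1.5 mm of the plate's middle in y. The pieces are within about 1.5 mm of each other, and the stack stands about 4 mm off the plate's middle in x. The heel and patty measured flat to within about 1°.
- **Disagreement between cameras:** the scene camera reads about 3–5 mm more in x than the top camera. I trusted the top camera because it matched the arm's own position.
- **Tool tilt:** the tool drifted to about 5° off vertical, so the press carried a sideways force of about 3–4 N. The crown's measured position moved by less than 1 mm after it.
- **Bystanders:** the last picture shows the bottle, cup and pan where they started, and the gripper clear of everything.

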